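# Flip a drawer lock against the edge of the service plate

## Robot

A 7-joint arm with a two-finger parallel gripper is mounted at the origin on the work surface. World frame = base frame: x ahead of the robot, y to its left, z up, the work surface at z = 0. Lengths are in m, angles in rad, forces in N, time in s.
With the tool pointing down it reaches from about 0.425 to 0.95 m from the base axis. Payload 16.7 kg.
Tool frame: the origin (TCP) lies on the mounting face of the last link; the fingertips stand 199 mm ahead of it and the grasp point (between the pads) lies 180 mm ahead of it (bot.grip_point_offset is the y of the grasp point in the tool frame, in m); y points along the fingers, x is the direction in which the jaws open and shut, and the axes are right-handed (so a half turn about y gives the same grasp; the last joint's range is limited). The gripper opens to 94 mm and grips with 3 to 60 N. Pads are 16 mm wide; open, the fingers measure 119 mm over their backs; the gripper's body (75 mm by 177 mm) begins 78 mm behind the grasp point.
Start: joints at [1.129, 0.426, 0.074, 1.606, -0.034, 1.111, -0.067], TCP at [0.195, -0.646, 0.405] pointing down, gripper open.
Joint ranges: [-2.85, 2.85], [-0.5, 2.14], [-1.23, 1.37], [0.21, 2.46], [-1.02, 4.16], [0.16, 2.05], [-2.73, 2.73]. Speed limits (rad/s): [1.89, 1.89, 2.39, 2.39, 3.01, 3.01, 3.01].

## Interface

Orientations are given as a rotation vector (axis times angle).
In Python, from cell import bot gives the robot as it stands. Calls block until the motion is done:
- bot.reach(position, orientation): joint-space move of the TCP to a pose.
- bot.servo_line(position, orientation=None, max_speed=0.15, threshold=None): straight line of the TCP; orientation=None keeps the orientation; max_speed is the mean speed in m/s. With threshold (N) it stops when the force on the tool has changed by that much, and returns True; else False.
- bot.movej(angles): joint-space move.
- bot.set_gripper(opening, grip_force=None): opening from 0.0 (shut) to 1.0 (fully open); grip_force is the grip in N (None keeps the last); returns when the fingers have stopped.
- bot.sleep(seconds).
- bot.solve_ik(position, orientation): joint angles nearest the present ones, or None.
- bot.capture(name): name is "side" or "top"; returns a dict with "img" (420x560x3 uint8, red, green, blue), "depth" (420x560 float32, m along the optical axis (not along the pixel's ray), 0 where there is no reading), "mtx" (3x3 intrinsics, pixels), "rvec" (rotation vector, rad) and "tvec" (3), from world to camera coordinates, as OpenCV has them. Camera axes: x right, y down, z forward; pixel columns grow to the right and rows downward; lengths in m; the calibration is good to about 2 mm. A picture is of the moment at which its call begins.
A pose or a line that the arm cannot do raises bot.IKError and nothing moves.
- bot.sign_off(): hands the job in, once; it reports no verdict.
Trained networks look in a picture, given as the dict that the camera call returned (one of the last four; its "shot" number tells which), for a name from the list of things; names that differ only in an ending like _2 or _b are one class to them, and where a whole thing is asked for, a point or a joint stands for the part that bears it (a point fixed in the world has none). Each returns a list of dicts, best first, with "confidence" (0 to 1); they miss things now and then, are a little off and sometimes report something else, mostly with a low value. They report only what shows in the picture. A call takes as long as a camera call. They do not tell look-alikes from the thing itself.
- bot.find_in(picture, thing): "position" ([x, y, z] in m, in world coordinates, good to about 4 mm: the middle of the surface that is visible of it).
Readings, each from a call of its own:
- bot.current_clock(): time.
- bot.current_joint_pos(): joint angles.
- bot.current_qd(): joint speeds.
- bot.current_effort(): joint torques, N m.
- bot.current_position(): TCP position.
- bot.current_ee_rot(): TCP orientation.
- bot.current_contact_force(): force on the tool from outside, world axes, zero at the start.
- bot.current_torque(): the same for the moment, N m.
- bot.current_gripper_width(): opening from 0.0 (shut) to 1.0 (fully open).
Only numpy, scipy, OpenCV 4.12 (cv2) and the standard library are available. Lean on these libraries where they do the work, as an engineer would, in place of code of your own. Each camera call takes 0.05 s, during which the arm holds its last target.

## Task

Without gripping or lifting it, push the flat drawer lock along the bench against the near edge of the raised dark service plate with the fingertips, until it tips up on edge against the plate and flips over to lie flat on top of the plate, with the screwed case that was underneath now facing up. Leave the padlock, the screwdriver and the grease jar where they are.

Things in the scene. Friction and masses are not known exactly. Their poses are not given: they have to be found in the camera images.
- plate: Raised service plate fixed to the bench, dark steel with rubber top: 170 mm along x, 240 mm along y, 15 mm high, upright sides. Origin at the centre of its underside (bench height). Its -x side, 85 mm from the origin, is the near edge (faces the robot); x points from there across the plate, within 0.5 rad of world x.
- lock: Flat drawer lock, 14 mm thick, 0.15-0.3 kg: flange 70 (x) x 90 (y) x 4 mm over a centred case 56 x 72 x 10 mm, so the rim overhangs 7 mm. Origin at its middle, 7 mm from both faces; z from case to flange. Starts on bench, case down, 10-35 mm short of the plate's near edge, x within 0.2 rad of the plate's x (-x rim away from the plate). Flipped on the plate: z down, origin 22 mm above the bench.
- padlock: Bystander: brass padlock lying flat on the bench beside the plate, body 45 x 50 x 22 mm, steel shackle reaching 60 mm from the centre along its +y. Origin at the centre of the body's underside.
- screwdriver: Bystander: screwdriver lying on the bench on the other side of the plate, handle to its -x, about 200 mm long. Origin at the middle of its underside.
- grease: Bystander: closed jar with a black cap, 48 mm in diameter, 60 mm tall, standing on the far part of the plate. Origin at the centre of its underside.
There are look-alikes about, which are no part of the job. Leave any green or turquoise look-alike of the lock alone.

How it is judged:
On the way:
1. the lock stands tipped up on edge, close against the near edge of the plate (angle between lock's own z axis and vertical between 0.9 and 1.75 rad and height (world z) of lock below 0.055 m and x of lock in the frame of plate between -0.135 and -0.075 m), for 0.05 s.
At the end, for the whole second after the job is handed in: The lock lies at rest upside down (case up), flat within 0.1 rad, on the service plate: its centre is over the plate and 22 mm (within 4 mm) above the bench. The padlock, screwdriver and jar are within 15 mm of where they began (angle between lock's own z axis and vertical above 3.04 rad and height (world z) of lock between 0.018 and 0.026 m and x of lock in the frame of plate between -0.085 and 0.085 m and y of lock in the frame of plate between -0.12 and 0.12 m and linear speed of lock below 0.02 m/s and distance of each of padlock, screwdriver, grease from where it was at the start of the episode below 0.015 m); the robot touches nothing.
It fails at once if the lock is lifted off (its centre more than 75 mm above the bench) (height (world z) of lock above 0.075 m).
It fails at once if the lock is lifted or carried flat, not tipped (angle between lock's own z axis and vertical below 0.25 rad and height (world z) of lock above 0.028 m).
It fails at once if the lock is tipped up away from the plate's near edge (angle between lock's own z axis and vertical above 0.6 rad and x of lock in the frame of plate below -0.145 m).
It fails at once if a bystander is knocked away (distance of any of padlock, screwdriver, grease from where it was at the start of the episode above 0.03 m).
It also fails if it takes over 56 s, if anything falls off the work surface, if the arm or the gripper's body presses on something with over 40 N, if the wrist force passes 120 N, or if a joint passes its speed limit or range.

## Working session

There is one attempt and no reset: what is moved stays moved. The work goes in short steps, each a Python script; the robot and the scene stay as the last script left them, time stands still between calls to the robot, and variables do not carry over. Pictures are saved under pics/ and viewed, and the job is handed in when it is done.

```bash
ls; mkdir -p pics; python3 - <<'E'
from cell import bot
import cv2,numpy as np
print(bot.current_clock(),bot.current_position(),bot.current_ee_rot())
for n in("top","side"):
    p=bot.capture(n); cv2.imwrite(f"pics/{n}0.png",p["img"][:,:,::-1])
    np.savez(f"{n}0.npz",**{k:p[k] for k in("img","depth","mtx","rvec","tvec")})
    for t in("lock","plate","padlock","screwdriver","grease"):
        print(n,t,[(np.round(d["position"],3).tolist(),round(d["confidence"],2)) for d in bot.find_in(p,t)])
print(bot.current_clock())
E
```

```text
pics
0.0 [ 0.1947391  -0.64609605  0.4039799 ] [-1.33285432  0.99172929 -0.98988934]
top lock [([0.472, -0.253, 0.013], 0.94), ([0.54, -0.069, 0.014], 0.89), ([0.381, -0.13, 0.014], 0.89), ([0.382, 0.017, 0.017], 0.75)]
top plate [([0.679, -0.054, 0.013], 0.9)]
top padlock [([0.716, -0.252, 0.023], 0.6)]
top screwdriver [([0.589, 0.116, 0.023], 0.93)]
top grease []
side lock [([0.377, -0.134, 0.013], 0.87), ([0.384, 0.016, 0.012], 0.86), ([0.533, -0.072, 0.014], 0.79), ([0.472, -0.256, 0.014], 0.59), ([0.58, 0.11, 0.022], 0.5)]
side plate [([0.672, -0.068, 0.015], 0.91)]
side padlock [([0.714, -0.256, 0.019], 0.92)]
side screwdriver [([0.581, 0.112, 0.018], 0.98)]
side grease [([0.739, -0.101, 0.058], 0.57)]
0.6
```

View pics/top0.png

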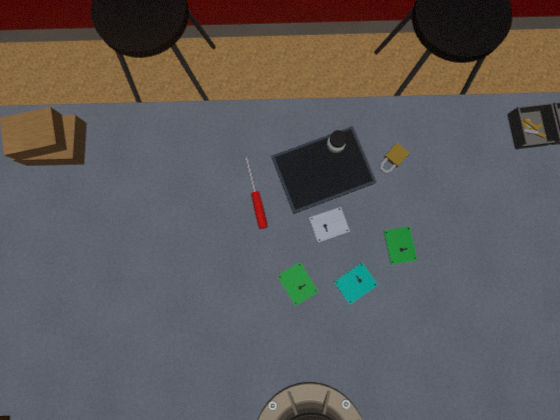

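View pics/side0.png

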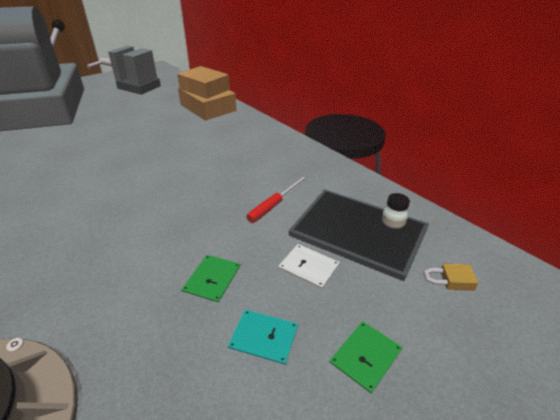

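The real lock is the white one, at top px (330,224) and side px (309,264). The green and turquoise plates are look-alikes. Next I'll fit poses.

```bash
cat > h.py <<'E'
import numpy as np,cv2
def ray(p,u,z):
    R=cv2.Rodrigues(np.array(p["rvec"],float))[0];t=np.array(p["tvec"],float).ravel();K=np.array(p["mtx"],float)
    uv=np.atleast_2d(u).astype(float); d=np.c_[uv,np.ones(len(uv))]@np.linalg.inv(K).T@R
    c=-R.T@t; s=(z-c[2])/d[:,2]; return c+d*s[:,None]
def rect(p,mask,z):
    cs,_=cv2.findContours(mask.astype(np.uint8),0,1); c=max(cs,key=cv2.contourArea)[:,0]
    w=ray(p,c,z)[:,:2]; r=cv2.minAreaRect((w*1000).astype(np.float32)); return np.array(r[0]),r[1],r[2]
def white(im):
    h=cv2.cvtColor(im,cv2.COLOR_RGB2HSV); return (h[...,1]<60)&(h[...,2]>150)
E
python3 - <<'E'
import numpy as np,cv2
from h import *
for n,pl,lk in(("top",(265,120,385,220),(300,200,360,250)),("side",(285,185,432,275),(270,240,345,290))):
    p=np.load(n+"0.npz"); im=p["img"]
    def box(m,b):
        o=np.zeros_like(m);x0,y0,x1,y1=b;o[y0:y1,x0:x1]=m[y0:y1,x0:x1];return o
    m=box(white(im),lk); print(n,"lock",m.sum(),rect(p,m,.014))
    v=im.max(2); m=box(v<75,pl).astype(np.uint8); m=cv2.morphologyEx(m,cv2.MORPH_OPEN,np.ones((3,3)))
    print(n,"plate",m.sum(),rect(p,m,.015))
    # height-based
    R=cv2.Rodrigues(p["rvec"])[0]
    print("cam",(-R.T@p["tvec"]).ravel())
im=cv2.imread("pics/top0.png")[110:260,230:420]; cv2.imwrite("pics/crop0.png",cv2.resize(im,None,fx=4,fy=4,interpolation=2))
E
```

```text
top lock 811 (array([536.27008057, -68.87522888]), (68.88313293457031, 89.02542114257812), 17.923372268676758)
top plate 5224 (array([688.27636719, -57.97677612]), (174.86375427246094, 238.71343994140625), 19.443450927734375)
cam [0.43105689 0.05428442 1.03178338]
side lock 1446 (array([539.23614502, -66.95626831]), (74.21728515625, 93.07637023925781), 17.4884033203125)
side plate 6073 (array([690.83081055, -57.39624023]), (157.70411682128906, 227.50437927246094), 19.393192291259766)
cam [ 0.18134032 -0.40423597  0.52258016]
```

View pics/crop0.png

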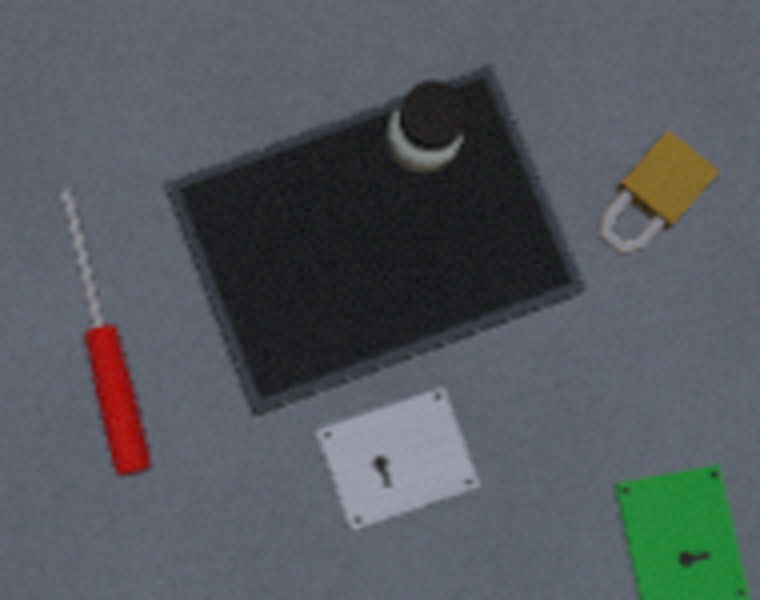

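```bash
python3 - <<'E'
import numpy as np
from h import *
p=np.load("top0.npz")
c=np.array([[165,185],[255,412],[583,290],[490,67]])/4+[230,110]-.375
w=ray(p,c,.015)[:,:2]; print(w, w.mean(0)); print([np.linalg.norm(w[i]-w[i-1]) for i in range(4)])
e=w[1]-w[2]; print("y-axis ang",np.arctan2(-e[0],e[1]))
e=w[0]-w[3]; print("y-axis ang",np.arctan2(-e[0],e[1]))
from cell import bot
from scipy.spatial.transform import Rotation as Rn
R=Rn.from_rotvec(bot.current_ee_rot()).as_matrix(); print(R.round(2))
yaw=.325
pc=w.mean(0); ex=np.array([np.cos(yaw),np.sin(yaw),0]); ey=np.array([-ex[1],ex[0],0]); ez=np.array([0,0,1.])
lk=np.array([.537,-.068]); print("lock in plate",(lk-pc)@ex[:2],(lk-pc)@ey[:2])
g=bot.find_in
for a in (55,60,65,70,75,90):
  for s in(1,-1):
    a_=np.radians(a); d=np.cos(a_)*ex-np.sin(a_)*ez; X=s*ey; Z=np.cross(X,d)
    rv=Rn.from_matrix(np.c_[X,d,Z]).as_rotvec()
    out=[]
    for f,h in((-.06,.001),(-.035,.01),(.0,.06),(.1,.09)):
        tip=np.r_[lk,0]+f*ex+[0,0,h+.016*np.cos(a_)/2]
        q=bot.solve_ik(tip-.199*d,rv); out.append(None if q is None else np.round(q,2).tolist())
    print(a,s,out)
E
```

```text
[[ 0.72646749  0.08126624]
 [ 0.56913394  0.02429989]
 [ 0.64670843 -0.19828704]
 [ 0.80480358 -0.14387269]] [ 0.68677836 -0.0591484 ]
[np.float64(0.23837801732256758), np.float64(0.167329050160813), np.float64(0.23571750516494866), np.float64(0.16719748287140015)]
y-axis ang 0.33534966980451725
y-axis ang 0.33484339224776355
[[ 0.29  0.    0.96]
 [-0.96  0.    0.29]
 [-0.   -1.    0.  ]]
lock in plate -0.14476396632785235 0.03943732467140893
55 1 [None, None, None, [0.97, 0.53, -1.05, 2.21, 1.29, 0.21, 0.79]]
55 -1 [None, None, None, [0.97, 0.53, -1.05, 2.21, 1.29, 0.21, -2.35]]
60 1 [None, [1.07, 0.56, -0.98, 2.41, 1.94, 0.18, 0.26], [1.13, 0.5, -1.11, 2.33, 1.18, 0.21, 0.95], [0.92, 0.52, -1.03, 2.15, 0.94, 0.31, 1.11]]
60 -1 [None, [0.49, 0.38, -0.3, 2.44, 4.05, 0.2, 1.19], [1.13, 0.5, -1.11, 2.33, 1.18, 0.21, -2.19], [0.39, 0.34, -0.38, 2.18, -0.4, 0.17, -0.8]]
65 1 [[1.09, 0.55, -1.01, 2.41, 1.48, 0.23, 0.71], [1.07, 0.56, -1.03, 2.36, 1.36, 0.27, 0.81], [1.02, 0.45, -1.03, 2.28, 0.8, 0.28, 1.28], [0.88, 0.53, -1.03, 2.09, 0.79, 0.43, 1.24]]
65 -1 [[1.09, 0.55, -1.01, 2.41, 1.4
[... 577 characters left out ...]
.13], [0.98, 0.57, -1.03, 2.25, 0.93, 0.48, 1.16], [0.93, 0.49, -1.02, 2.17, 0.67, 0.54, 1.36], [0.8, 0.58, -1.03, 1.96, 0.7, 0.7, 1.31]]
75 -1 [[0.36, 0.37, -0.26, 2.33, -0.1, 0.22, -1.02], [0.33, 0.37, -0.25, 2.29, -0.06, 0.26, -1.08], [0.36, 0.32, -0.32, 2.2, 0.0, 0.4, -1.19], [0.27, 0.39, -0.33, 1.99, 0.09, 0.53, -1.33]]
90 1 [[0.88, 0.66, -1.03, 2.13, 0.8, 0.82, 1.23], [0.84, 0.67, -1.03, 2.08, 0.78, 0.85, 1.24], [0.81, 0.61, -1.03, 1.98, 0.66, 0.93, 1.33], [0.68, 0.7, -1.03, 1.76, 0.68, 1.08, 1.31]]
90 -1 [[0.27, 0.44, -0.27, 2.16, 0.21, 0.57, -1.39], [0.26, 0.45, -0.28, 2.11, 0.21, 0.61, -1.41], [0.28, 0.41, -0.33, 2.01, 0.19, 0.75, -1.41], [0.21, 0.5, -0.34, 1.79, 0.21, 0.89, -1.46]]
```

```bash
cat >> h.py <<'E'
from cell import bot
from scipy.spatial.transform import Rotation as Rn
PC=np.array([.6868,-.0591,0]); YAW=.335
ex=np.array([np.cos(YAW),np.sin(YAW),0]); ey=np.array([-ex[1],ex[0],0]); ez=np.array([0,0,1.])
def pose(px,py,z,a=70):
    """leading fingertip corner at plate-frame px,py, height z"""
    a=np.radians(a); d=np.cos(a)*ex-np.sin(a)*ez; n=np.sin(a)*ex+np.cos(a)*ez
    L=PC+px*ex+py*ey+z*ez
    return L-.008*n-.199*d, Rn.from_matrix(np.c_[ey,d,np.cross(ey,d)]).as_rotvec()
def where(a=70):
    R=Rn.from_rotvec(bot.current_ee_rot()).as_matrix(); d=R[:,1]; n=-R[:,2] if R[2,2]<0 else R[:,2]
    n=np.cross(d,R[:,0]); n=n if n@ex>0 else -n
    L=bot.current_position()+.199*d+.008*n-PC; return np.round([L@ex,L@ey,L[2]],4)
def snap(tag,names=("top","side")):
    for nme in names:
        p=bot.capture(nme); cv2.imwrite(f"pics/{nme}_{tag}.png",p["img"][:,:,::-1])
        np.savez(f"{nme}_{tag}.npz",**{k:p[k] for k in("img","depth","mtx","rvec","tvec")})
E
python3 - <<'E'
from h import *
bot.set_gripper(.5)
bot.reach(*pose(-.205,.039,.10)); print(where(),bot.current_clock())
bot.servo_line(*pose(-.205,.039,.007),max_speed=.1,threshold=8); print(where(),bot.current_contact_force())
r=bot.servo_line(*pose(-.150,.039,.007),max_speed=.03,threshold=6); print(r,where(),bot.current_contact_force(),bot.current_clock())
snap("1")
E
```

```text
[-0.205   0.0384  0.1001] 3.7Traceback (most recent call last):
  File "<stdin>", line 4, in <module>
cell.IKError: the arm cannot follow that straight line within its joint ranges
```

```bash
python3 - <<'E'
from h import *
print(bot.current_joint_pos().round(2))
for a in(70,75):
  for args in((-.205,.1),(-.205,.05),(-.205,.02),(-.205,.007),(-.19,.007),(-.155,.007),(-.13,.06),(-.07,.07)):
    q=bot.solve_ik(*pose(args[0],.039,args[1],a)); print(a,args,None if q is None else np.round(q,2).tolist())
E
```

```text
[ 1.1   0.26 -0.99  2.31  0.14  0.38  1.95]
70 (-0.205, 0.1) [1.1, 0.26, -0.99, 2.31, 0.14, 0.38, 1.95]
70 (-0.205, 0.05) [0.92, 0.34, -0.81, 2.35, 0.31, 0.25, 1.79]
70 (-0.205, 0.02) [0.8, 0.39, -0.69, 2.37, 0.44, 0.17, 1.67]
70 (-0.205, 0.007) [0.95, 0.48, -0.87, 2.37, 0.94, 0.23, 1.2]
70 (-0.19, 0.007) [0.92, 0.49, -0.87, 2.34, 0.96, 0.25, 1.17]
70 (-0.155, 0.007) [0.64, 0.45, -0.59, 2.3, 0.53, 0.17, 1.53]
70 (-0.13, 0.06) [0.74, 0.39, -0.74, 2.22, 0.38, 0.32, 1.65]
70 (-0.07, 0.07) [0.64, 0.43, -0.7, 2.11, 0.41, 0.38, 1.58]
75 (-0.205, 0.1) [0.99, 0.26, -0.92, 2.26, 0.2, 0.49, 1.85]
75 (-0.205, 0.05) [0.84, 0.34, -0.77, 2.3, 0.33, 0.37, 1.73]
75 (-0.205, 0.02) [0.75, 0.39, -0.68, 2.32, 0.43, 0.3, 1.65]
75 (-0.205, 0.007) [0.71, 0.41, -0.63, 2.33, 0.47, 0.27, 1.61]
75 (-0.19, 0.007) [0.68, 0.43, -0.63, 2.3, 0.48, 0.28, 1.58]
75 (-0.155, 0.007) [0.62, 0.46, -0.61, 2.24, 0.5, 0.31, 1.53]
75 (-0.13, 0.06) [0.68, 0.4, -0.7, 2.17, 0.37, 0.44, 1.63]
75 (-0.07, 0.07) [0.57, 0.44, -0.65, 2.05, 0.37, 0.5, 1.6]
```

```bash
python3 - <<'E'
from h import *
bot.servo_line(*pose(-.205,.039,.0055,75),max_speed=.1,threshold=8); print(where(),bot.current_contact_force())
r=bot.servo_line(*pose(-.150,.039,.0055,75),max_speed=.03,threshold=6); print(r,where(),bot.current_contact_force(),bot.current_clock())
snap("1")
E
```

```text
[-0.2049  0.0389  0.0058] [0.31487755 0.40566418 0.04821148]
True [-0.1542  0.0391  0.005 ] [-0.49399062 -0.30574893 -0.24753766] 6.2917
```

```bash
python3 - <<'E'
import cv2
a=cv2.imread("pics/top_1.png")[120:270,240:400];b=cv2.imread("pics/side_1.png")[170:320,230:390]
cv2.imwrite("pics/c1.png",cv2.resize(cv2.hconcat([a,b]),None,fx=2.5,fy=2.5))
E
```

```text
(no output)
```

View pics/c1.png

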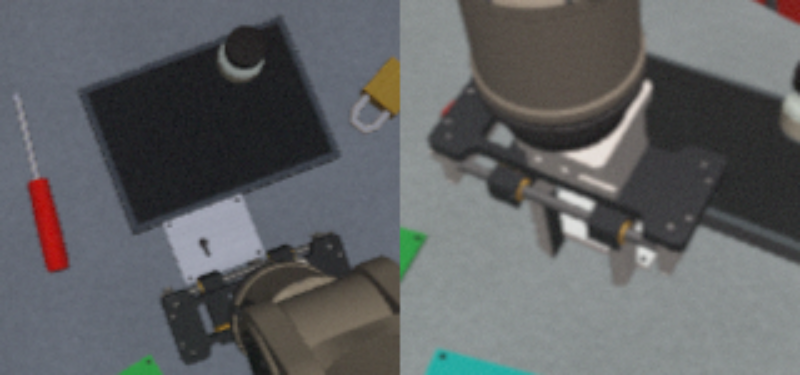

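```bash
python3 - <<'E'
from h import *
f0=bot.current_contact_force()
for th in (2,5,10,16,24):
    t=np.radians(th); C=np.array([-.088-.0665*np.cos(t+.11), .005+.0665*np.sin(t+.11)-.0073])
    C[0]+=.0015; C[1]+=.005-.0043
    r=bot.servo_line(*pose(C[0],.039,C[1],75),max_speed=.03,threshold=25)
    f=bot.current_contact_force(); print(th,C.round(4),r,where(),np.round([f@ex,f@ey,f[2]],1))
    if r: break
print(bot.current_clock()); snap("2")
a=cv2.imread("pics/top_2.png")[120:270,240:400];b=cv2.imread("pics/side_2.png")[170:320,230:390]
cv2.imwrite("pics/c2.png",cv2.resize(cv2.hconcat([a,b]),None,fx=2.5,fy=2.5))
p=np.load("top_2.npz");im=p["img"];m=white(im);m[:195]=0;m[250:]=0;m[:,:295]=0;m[:,360:]=0
ys,xs=np.nonzero(m)
K=p["mtx"];R=cv2.Rodrigues(p["rvec"])[0];z=p["depth"][ys,xs]
X=(np.c_[(xs-K[0,2])*z/K[0,0],(ys-K[1,2])*z/K[1,1],z]-p["tvec"].ravel())@R-PC
px=X@ex; print(len(px)); 
for q in np.arange(-.17,-.07,.01):
    s=(px>q)&(px<q+.01)
    if s.sum(): print(q.round(3),s.sum(),np.median(X[s,2]).round(4))
E
```

```text
2 [-0.1523  0.008 ] False [-0.1539  0.0392  0.0074] [-6.   0.4 -0.8]
5 [-0.1517  0.0114] False [-0.1537  0.0392  0.0107] [-8.5  0.3  0.1]
10 [-0.1503  0.0171] False [-0.1532  0.0392  0.016 ] [-12.4  -0.7   1.3]
16 [-0.148   0.0236] False [-0.152   0.0392  0.0221] [-16.2   0.5   2.6]
24 [-0.1439  0.032 ] False [-0.1496  0.0392  0.0298] [-25.6   0.    7.7]
8.1083
688
-0.15 71 0.0362
-0.14 121 0.0324
-0.13 110 0.029
-0.12 105 0.0249
-0.11 119 0.0217
-0.1 115 0.0172
-0.09 44 0.0144
```

View pics/c2.png

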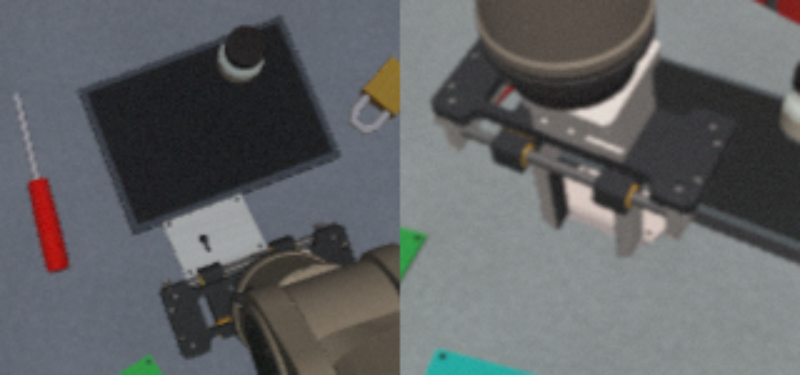

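```bash
cat >> h.py <<'E'
def lockprof(tag):
    p=np.load(f"top_{tag}.npz");im=p["img"];m=white(im);m[:150]=0;m[250:]=0;m[:,:280]=0;m[:,370:]=0
    ys,xs=np.nonzero(m);K=p["mtx"];R=cv2.Rodrigues(p["rvec"])[0];z=p["depth"][ys,xs]
    X=(np.c_[(xs-K[0,2])*z/K[0,0],(ys-K[1,2])*z/K[1,1],z]-p["tvec"].ravel())@R-PC
    px=X@ex
    for q in np.arange(-.17,0,.01):
        s=(px>q)&(px<q+.01)&(z>0)
        if s.sum()>5: print(q.round(3),s.sum(),np.median(X[s,2]).round(4),(X[s]@ey).mean().round(3))
    a=cv2.imread(f"pics/top_{tag}.png")[120:270,240:400];b=cv2.imread(f"pics/side_{tag}.png")[170:320,230:390]
    cv2.imwrite(f"pics/c{tag}.png",cv2.resize(cv2.hconcat([a,b]),None,fx=2.5,fy=2.5))
E
python3 - <<'E'
from h import *
P=np.array([-.086,.012])
for th in (20,26,32,38,45):
    t=np.radians(th); C=P+.0645*np.array([-np.cos(t),np.sin(t)])
    r=bot.servo_line(*pose(C[0],.039,C[1],75),max_speed=.03,threshold=25)
    f=bot.current_contact_force(); print(th,C.round(4),r,where(),np.round([f@ex,f@ey,f[2]],1))
    if r: break
print(bot.current_clock()); snap("3"); lockprof("3")
E
```

```text
20 [-0.1466  0.0341] False [-0.1487  0.0392  0.0334] [-9.1  1.3  3.8]
26 [-0.144   0.0403] False [-0.1441  0.0389  0.0403] [-3.5 -0.4  1.7]
32 [-0.1407  0.0462] False [-0.1403  0.039   0.0464] [-0.7  0.4 -0.6]
38 [-0.1368  0.0517] False [-0.1366  0.0389  0.0519] [-0.3 -0.3  0.1]
45 [-0.1316  0.0576] False [-0.1314  0.0389  0.0578] [-0.3  0.1 -0.2]
10.0167
-0.16 6 0.0132 0.072
-0.13 65 0.0136 0.036
-0.12 124 0.0135 0.041
-0.11 126 0.0134 0.041
-0.1 85 0.0131 0.041
```

View pics/c3.png

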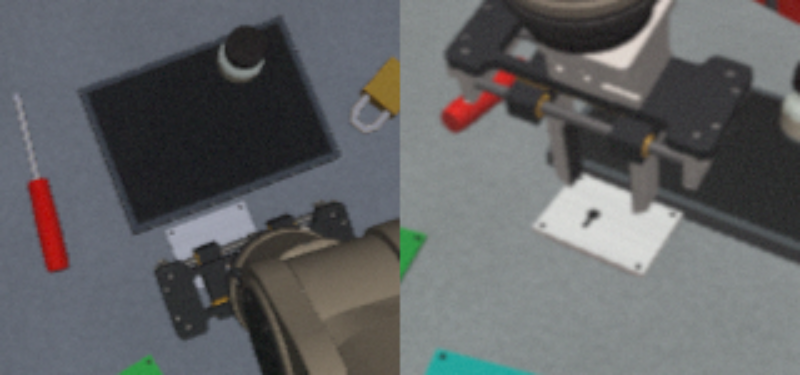

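```bash
python3 - <<'E'
from h import *
bot.servo_line(*pose(-.15,.039,.07,75),max_speed=.15)
bot.servo_line(*pose(-.195,.039,.06,75),max_speed=.15)
bot.servo_line(*pose(-.195,.039,.0055,75),max_speed=.1,threshold=8)
r=bot.servo_line(*pose(-.150,.039,.0055,75),max_speed=.04,threshold=8); print(r,where(),bot.current_clock())
T=where()[[0,2]]
def F():
    f=bot.current_contact_force(); return np.array([f@ex,f[2]])
P=np.array([-.086,.010]); lost=0
for i in range(60):
    w=where()[[0,2]]; v=P-w; v/=np.linalg.norm(v); tan=np.array([-v[1],v[0]])
    f=F(); fi=-f@v
    rad=np.clip((15-fi)/5e3,-.0015,.0025); tg=.002 if fi>5 else .0003
    T=w+ (T-w)@v*v + rad*v+tg*tan
    T=w+v*min((T-w)@v,.007)+((T-w)@tan)*tan
    bot.servo_line(*pose(T[0],.039,T[1],75),max_speed=.04,threshold=30)
    ph=np.degrees(np.arctan2(w[1]-P[1],P[0]-w[0]))
    if i%2==0: print(i,T.round(4),w,f.round(1),round(fi,1),ph.round())
    lost=lost+1 if fi<3 else 0
    if lost>4 or ph>40: break
print(bot.current_clock()); snap("4"); lockprof("4")
E
```

```text
True [-0.1944  0.0395  0.0039] 11.7417
0 [-0.1925  0.006 ] [-0.1944  0.0039] [-5.9 16.1] 5.0 -3.0
2 [-0.1875  0.0069] [-0.1898  0.0065] [-0.4 -0.8] 0.5 -2.0
4 [-0.1826  0.0077] [-0.1849  0.0073] [ 0. -0.] -0.0 -2.0
13.2417
-0.17 29 0.0142 0.042
-0.16 121 0.0136 0.04
-0.15 120 0.0137 0.04
-0.14 115 0.014 0.04
-0.13 114 0.0137 0.038
-0.12 123 0.0134 0.041
-0.11 131 0.0137 0.041
-0.1 83 0.0138 0.041
```

View pics/c4.png

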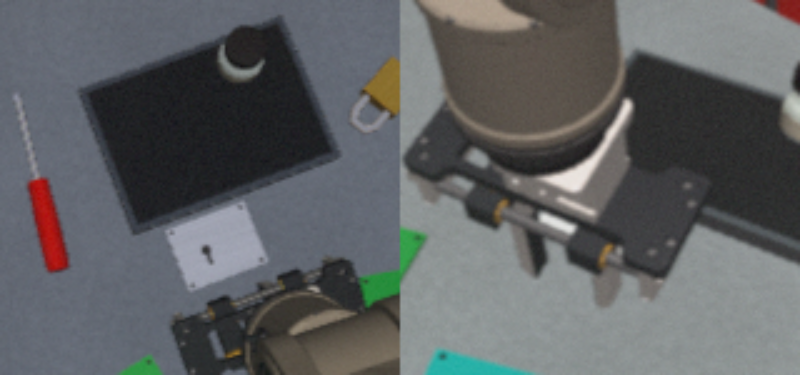

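```bash
cat > ctl.py <<'E'
from h import *
def F():
    f=bot.current_contact_force(); return np.array([f@ex,f[2]])
def run(P,T,phmax,target=15,n=80,y=.039,a=75,lim=.007):
    lost=0
    for i in range(n):
        w=where()[[0,2]]; v=P-w; v/=np.linalg.norm(v); tan=np.array([-v[1],v[0]])
        f=F(); fi=-f@v
        rad=np.clip((target-fi)/5e3,-.0015,.0025); tg=.002 if fi>5 else .0003
        T=w+v*min((T-w)@v+rad,lim)+tan*(max((T-w)@tan,0)*.7+tg)
        bot.servo_line(*pose(T[0],y,T[1],a),max_speed=.04,threshold=30)
        ph=np.degrees(np.arctan2(w[1]-P[1],P[0]-w[0]))
        if i%2==0: print(i,T.round(4),w,f.round(1),round(fi,1),ph.round())
        lost=lost+1 if fi<3 else 0
        if lost>4 or ph>phmax: break
    return T
E
python3 - <<'E'
from ctl import *
bot.servo_line(*pose(-.18,.039,.006,75),max_speed=.05)
r=bot.servo_line(*pose(-.150,.039,.006,75),max_speed=.03,threshold=8); print(r,where(),bot.current_clock())
if r:
    T=run(np.array([-.086,.010]),where()[[0,2]],38)
print(bot.current_clock()); snap("5"); lockprof("5")
E
```

```text
True [-0.1542  0.0392  0.0054] 14.4167
0 [-0.1517  0.0059] [-0.1542  0.0054] [ 0.4 -0.5] -0.3 -4.0
2 [-0.1503  0.0094] [-0.1537  0.0064] [-11.8  -0.8] 11.9 -3.0
4 [-0.15    0.0125] [-0.1536  0.0094] [-14.3  -0.9] 14.3 -1.0
6 [-0.1496  0.0155] [-0.1534  0.0123] [-14.6  -0.1] 14.6 2.0
8 [-0.1494  0.0184] [-0.1531  0.0154] [-14.   1.] 14.1 5.0
10 [-0.149   0.0212] [-0.1527  0.0182] [-15.    1.1] 15.0 7.0
12 [-0.1487  0.0239] [-0.1522  0.021 ] [-15.6   2.1] 15.8 9.0
14 [-0.1481  0.0266] [-0.1516  0.0238] [-14.5   3.2] 14.8 12.0
16 [-0.1474  0.0292] [-0.1509  0.0265] [-15.2   3. ] 15.4 14.0
18 [-0.1467  0.0319] [-0.1501  0.0292] [-15.    4.1] 15.5 17.0
20 [-0.1459  0.0345] [-0.1491  0.0319] [-15.    4.9] 15.7 19.0
22 [-0.1447  0.0369] [-0.1481  0.0344] [-14.3   4.9] 15.1 21.0
24 [-0.1437  0.0394] [-0.147   0.0371] [-13.3   5.8] 14.5 24.0
26 [-0.1394  0.0379] [-0.1415  0.0387] [-1.7  0.8] 1.9 27.0
28 [-0.1365  0.0405] [-0.1387  0.0388] [-10.8   7.4] 13.0 29.0
30 [-0.1339  0.043 ] [-0.1361  0.0411] [-11.6   8.8] 14.5 32.0
32 [-0.1309  0.0454] [-0.1331  0.0442] [-8.3  8.1] 11.5 36.0
34 [-0.1275  0.0476] [-0.1297  0.0468] [-7.   7.2] 10.0 40.0
23.1667
-0.13 12 0.0585 0.027
```

View pics/c5.png

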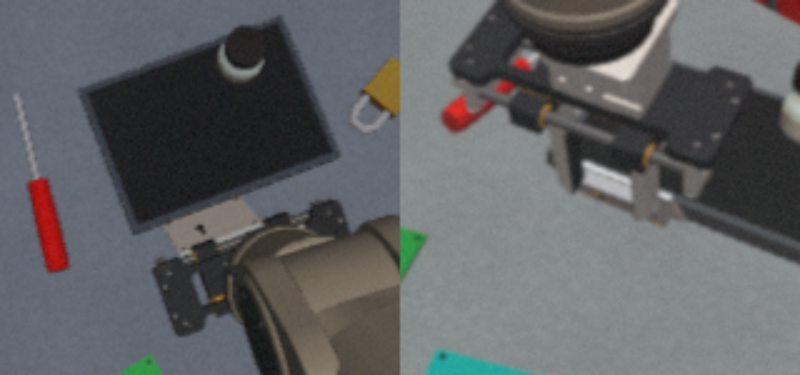

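```bash
python3 - <<'E'
from ctl import *
for X,Z in((-.122,.051),(-.112,.056),(-.102,.058)):
    r=bot.servo_line(*pose(X,.039,Z,75),max_speed=.03,threshold=25); print(r,where(),F().round(1))
print(bot.current_clock()); snap("6"); lockprof("6")
E
```

```text
False [-0.1232  0.0389  0.051 ] [-18.5  23.1]
True [-0.116   0.0388  0.0556] [-15.7  27.2]
True [-0.1145  0.0388  0.0564] [-15.4  29. ]
24.25
-0.12 13 0.0665 0.037
-0.11 12 0.066 0.028
```

View pics/c6.png

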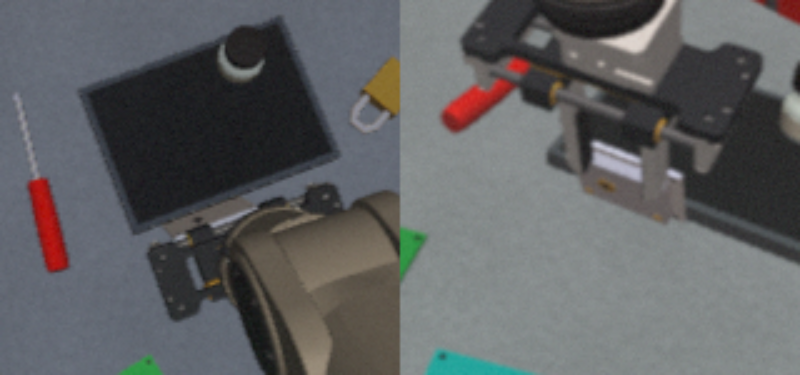

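```bash
python3 - <<'E'
from ctl import *
for X,Z in((-.1115,.0595),(-.104,.0615),(-.096,.063),(-.088,.063)):
    r=bot.servo_line(*pose(X,.039,Z,75),max_speed=.03,threshold=25); print(r,where(),F().round(1))
print(bot.current_clock()); snap("7"); lockprof("7")
E
```

```text
True [-0.1116  0.039   0.0595] [-0.3  0.9]
False [-0.1038  0.0391  0.0616] [-2.6  5.1]
False [-0.0952  0.0389  0.0637] [-3.1 13.2]
False [-0.0858  0.0388  0.065 ] [-5.3 28. ]
25.85
```

View pics/c7.png

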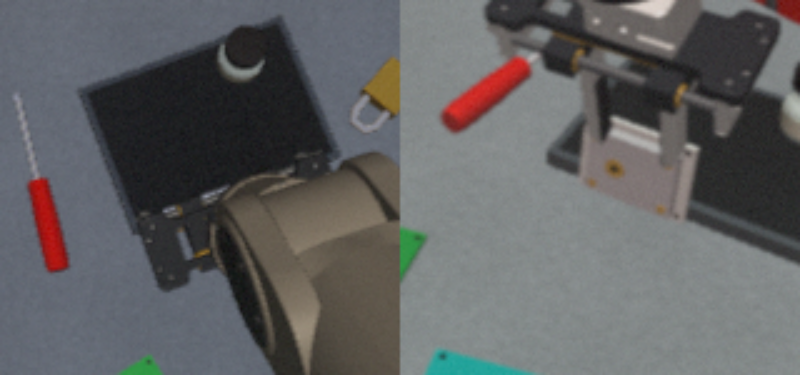

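```bash
python3 - <<'E'
from ctl import *
for X,Z in((-.084,.0665),(-.076,.067),(-.068,.066),(-.06,.064)):
    r=bot.servo_line(*pose(X,.039,Z,75),max_speed=.03,threshold=25); print(r,where(),F().round(1))
print(bot.current_clock()); snap("8"); lockprof("8")
E
```

```text
True [-0.0838  0.039   0.0668] [0.7 1.9]
False [-0.076   0.039   0.0668] [0.7 1.6]
False [-0.0681  0.0392  0.0657] [-0.  0.]
False [-0.0599  0.0391  0.0639] [-0.2 -0.4]
27.45
```

View pics/c8.png

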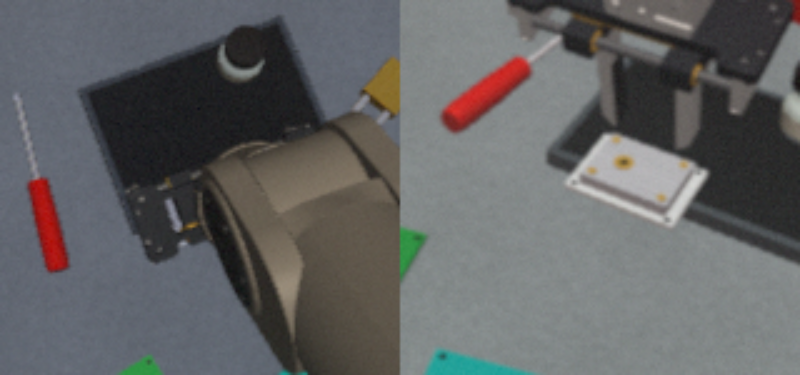

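```bash
python3 - <<'E'
from ctl import *
bot.servo_line(*pose(-.06,.039,.12,75),max_speed=.15)
bot.reach(*pose(-.26,.039,.20,75))
snap("9"); lockprof("9"); print(bot.current_clock())
p=np.load("side_9.npz");im=p["img"];ys,xs=np.mgrid[0:420,0:560];K=p["mtx"];R=cv2.Rodrigues(p["rvec"])[0];z=p["depth"]
X=(np.stack([(xs-K[0,2])*z/K[0,0],(ys-K[1,2])*z/K[1,1],z],-1)-p["tvec"].ravel())@R-PC
m=white(im)&(X[...,2]>.012)&(X[...,2]<.04)
px=X@ex;py=X@ey;m&=(px>-.14)&(px<0)&(py>-.03)&(py<.1)
m2=m&(X[...,2]>.024)
for mm in(m,m2):
    A=np.c_[px[mm],py[mm],np.ones(mm.sum())]; s=np.linalg.lstsq(A,X[...,2][mm],rcond=None)[0]; print(mm.sum(),s.round(3),np.percentile(px[mm],[1,50,99]).round(3),np.percentile(py[mm],[1,50,99]).round(3),np.median(X[...,2][mm]))
for n in("top","side"):
    p=bot.capture(n)
    for t in("lock","padlock","screwdriver","grease"):
        print(n,t,[(np.round(d["position"],3).tolist(),round(d["confidence"],2)) for d in bot.find_in(p,t)])
E
```

```text
-0.12 53 0.0191 0.041
-0.11 86 0.025 0.041
-0.1 112 0.0278 0.042
-0.09 100 0.0282 0.038
-0.08 94 0.0281 0.037
-0.07 108 0.0279 0.038
-0.06 79 0.0282 0.042
-0.05 47 0.0185 0.04
29.1083
1051 [0.089 0.034 0.032] [-0.114 -0.086 -0.047] [-0.003  0.036  0.086] 0.028945340262444184
682 [-0.001  0.003  0.029] [-0.106 -0.08  -0.051] [0.006 0.038 0.077] 0.029540550978814025
top lock [([0.599, -0.042, 0.026], 0.9), ([0.484, -0.25, 0.015], 0.78), ([0.398, -0.134, 0.012], 0.76), ([0.382, 0.018, 0.017], 0.75), ([0.686, -0.056, 0.016], 0.51)]
top padlock [([0.714, -0.256, 0.025], 0.65)]
top screwdriver [([0.584, 0.119, 0.022], 0.87)]
top grease [([0.746, -0.091, 0.076], 0.87)]
side lock [([0.473, -0.255, 0.014], 0.9), ([0.589, -0.055, 0.026], 0.85), ([0.378, -0.132, 0.012], 0.8), ([0.381, 0.016, 0.013], 0.64)]
side padlock [([0.712, -0.258, 0.02], 0.84)]
side screwdriver [([0.582, 0.107, 0.02], 0.77)]
side grease [([0.737, -0.102, 0.056], 0.59)]
```

View pics/side_9.png

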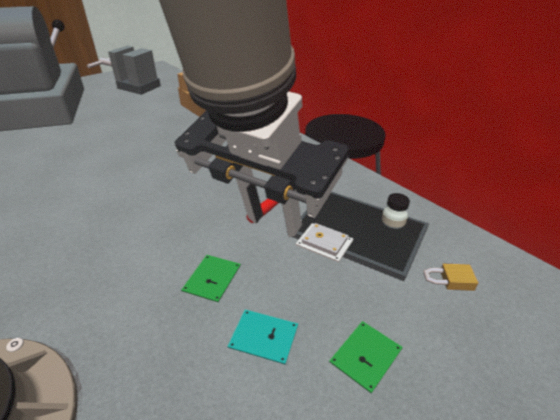

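View pics/top_9.png

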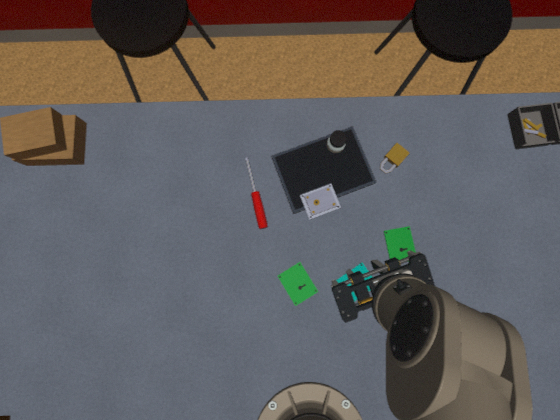

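The lock flipped and lies flat with the case up, at top px (320,202). Its centre is only about 6 mm inside the plate edge, so I'll push it further on.

```bash
python3 - <<'E'
from ctl import *
bot.reach(*pose(-.145,.039,.07,75))
bot.servo_line(*pose(-.145,.039,.0235,75),max_speed=.1); print(where())
r=bot.servo_line(*pose(-.07,.039,.0235,75),max_speed=.04,threshold=15); print(r,where(),F().round(1))
bot.servo_line(*pose(-.09,.039,.0245,75),max_speed=.1)
bot.servo_line(*pose(-.11,.039,.10,75),max_speed=.15)
bot.reach(*pose(-.26,.039,.20,75))
snap("10"); lockprof("10"); print(bot.current_clock())
p=bot.capture("top")
for t in("lock","padlock","screwdriver","grease"):
    print(t,[(np.round(d["position"],3).tolist(),round(d["confidence"],2)) for d in bot.find_in(p,t)])
E
```

```text
[-0.1449  0.0385  0.0243]
False [-0.0701  0.039   0.0235] [-1.3 -0.4]
-0.08 50 0.0191 0.041
-0.07 71 0.0269 0.042
-0.06 108 0.0283 0.04
-0.05 97 0.0281 0.038
-0.04 95 0.0284 0.037
-0.03 98 0.0279 0.04
-0.02 76 0.0266 0.04
-0.01 28 0.0183 0.042
35.3167
lock [([0.634, -0.036, 0.029], 0.86), ([0.381, 0.018, 0.015], 0.84), ([0.482, -0.253, 0.014], 0.68), ([0.394, -0.131, 0.013], 0.66)]
padlock [([0.717, -0.254, 0.024], 0.57)]
screwdriver [([0.586, 0.121, 0.025], 0.95)]
grease [([0.748, -0.093, 0.076], 0.67)]
```

View pics/c10.png

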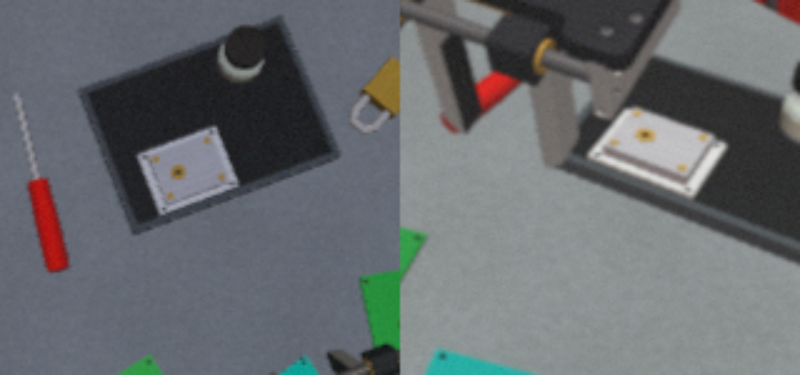

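The lock now lies entirely on the plate, flat, with the screwed case up. The bystanders haven't moved and the arm is clear.

```bash
python3 -c "
from cell import bot
bot.sleep(.3); bot.sign_off(); print(bot.current_clock())"
```

```text
the job is handed in; nothing more can be done
the job is handed in; nothing more can be done
```

The lock is flipped and lies flat on the service plate with the screwed case facing up. I handed the job in at about 36 s of the 56 s allowed.

- **How it went:** I pushed the white drawer lock against the plate's near edge with the fingertips, worked its near rim up under light force control and tipped it over. I then pushed it about 35 mm further on, because after the flip its centre was only about 6 mm inside the plate's edge.
- **Last checks on the lock:** its centre is at about x = -0.043 m, y = 0.04 m in the plate frame. The upturned case reads about 28 mm above the bench, against 29 mm expected, and is level across its length.
- **Bystanders:** the padlock, screwdriver and jar were found within about 5 mm of their first readings, which is about the detector's accuracy. From the top camera the jar has no first reading, so I compared its image position there and its side-camera readings (the last taken before the final push).
- **What went wrong on the way:**
    - On the first tipping attempt the fingers lost contact and the lock fell back flat on the bench beside the plate.
    - On the next approach the fingertips briefly touched the bench with about 16 N, and that push stopped early.
    - The attempt after that worked.

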